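Undo the keeper and bolt of the key box and put the fern keyring away

ROBOT

A 6-joint arm with a two-finger parallel gripper is mounted at the origin on the work surface. World frame = base frame: x ahead of the robot, y to its left, z up, the work surface at z = 0. Lengths are in m, angles in degrees, forces in N, time in s.
With the tool pointing down it reaches from about 0.35 to 0.875 m from the base axis. Payload 4.2 kg.
Tool frame: the origin (TCP) lies at the very end of the fingers, on their centre line; the grasp point (between the pads) lies 19 mm behind it; z points along the fingers, y is the line along which they close (so a half turn about z gives the same grasp; the last joint's range is limited). The gripper opens to 87 mm and grips with 3 to 60 N. Pads are 19 mm wide; open, the fingers measure 117 mm over their backs; the gripper's body (75 mm by 190 mm) begins 51 mm behind the grasp point.
Start: joints at [89.588, 22.042, 0.453, 0, -68.411, -14.817], TCP at [0.164, 0.603, 0.223] pointing down, gripper open.
Joint ranges: [-179.83, 179.83], [-69.29, 118.12], [-61.27, 80.66], [-181.25, 117.63], [-171.15, -9.14], [-177.46, 177.46]. Speed limits (degrees/s): [159.86, 159.86, 180, 180, 180, 180].

INTERFACE

Orientations are given as a 3x3 rotation matrix whose columns are the frame's x, y, z axes.
In Python, from station import * gives the robot as it stands.
- The arm moves only by the shell command python3 -m pendant 'ROWS'. ROWS is JSON, a list of rows, each an object of numbers: "x", "y", "z": the shift along the world's x, y, z normalised to -1 to 1, where 1 is 250 mm; "rx", "ry", "rz": the turn, a rotation vector about the world's x, y, z normalised to -1 to 1, where 1 is 180 degrees; "claw": the opening, from 0 (shut) to 1 (fully open). A call has exactly 8 rows; each row is the pose to reach, as a shift and turn from the pose commanded when the call began, turning the shorter way round; what a row does not reach only later rows make up. A row lasts 1/8 s, in which the tool goes at most 62.5 mm and 10.7 degrees, less where a joint would pass 70% of its speed; a pose out of reach is approached as far as the arm can. A call with a number of a shift or a turn outside -1 to 1 is refused whole. A call with a gripper value outside its range is refused whole. The fingers move at their own pace and stop on an object; the grip force is fixed at half the most. Time passes only in rows, so rows that repeat a pose let the fingers close, or fill a call up. It gives the time, the measured TCP pose, the force, the opening and the grip force at its end, in the units of the state.
- sense(): the state, without advancing time (a new reading comes with each control period).
- capture(name): name is "side" or "top"; returns a dict with "color" (384x512x3 uint8, red, green, blue), "mtx" (3x3 intrinsics, pixels), "world_to_cam" (4x4, takes a point from world to camera coordinates). Camera axes: x right, y up, looking along -z (the intrinsics and any distortion apply to the point x, -y, -z); pixel columns grow to the right and rows downward; lengths in m; the calibration is good to about 2 mm. A picture is of the moment at which its call begins. There is no depth.
- finish_job(): hands the job in; it is judged then, once.
Trained networks look in a picture, given as the dict that the camera call returned (one of the last four; its "shot" number tells which), for a name from the list of things; names that differ only in an ending like _2 or _b are one class to them, and where a whole thing is asked for, a point or a joint stands for the part that bears it (a point fixed in the world has none). Each returns a list of dicts, best first, with "conf" (0 to 1); they miss things now and then, are a little off and sometimes report something else, mostly with a low value. They report only what shows in the picture. A call takes as long as a camera call. They do not tell look-alikes from the thing itself.
- search_frame(picture, label): "centre" ([column, row] in pixels, amid what is visible of it).
- regions_of(picture, label): "region" (384x512 bool, what is visible of it) and "centre" ([column, row] in pixels, amid what is visible of it).
The state is a dict: "time_s": time; "joints": joint angles; "joint_velocities": joint speeds; "effort": joint torques, N m; "tcp_pos": TCP position; "ee_rot": TCP orientation; "wrist_force": force on the tool from outside, world axes, zero at the start; "moment": the same for the moment, N m; "gripper_width": opening from 0.0 (shut) to 1.0 (fully open); "gripper_force": force on a finger pad.
Only numpy, scipy, OpenCV 4.12 (cv2) and the standard library are available. Lean on these libraries where they do the work, as an engineer would, in place of code of your own. Each camera call takes 0.05 s, during which the arm holds its last target. There are 200 camera calls.

TASK

Put the fern-shaped keyring away in the steel key box. The lid is held by a sliding bolt, and a flip-over keeper at the bolt's end blocks it: flip the keeper fully back first, then draw the bolt all the way, swing the lid up fully to where it stands open by itself, and lay the keyring flat on the floor of the box. Leave the keeper back, the bolt drawn and the lid standing open, and leave the other things in the tray where they lie.

Things in the scene. Friction and masses are not known exactly. Their poses are not given: they have to be found in the camera images.
- keybox: Fixed steel key box in the tray. Origin: underside centre of its 160 (x) x 200 (y) x 60 mm (z) tub; z up, -x is its front. A solid lock rail (x -128 to -80 mm, 200 mm wide, 58 mm high) along the front carries bolt and keeper; small fixed guides flank the bolt up to 76 mm high. The shut lid is 6 mm thick, its top at 66 mm.
- box_floor (a point): Middle of the key box's inner floor, on its upper surface, 5 mm above the box origin. The inside is empty, 152 (box x) x 192 (box y) x 55 mm deep, walls 4 mm.
- keeper (a joint): Angle of the keeper (first catch), rad: 0 = lying across the bolt's path, blocking it; 1.9 = flipped back to its stop. It turns about the box's y axis, up and over towards the box's front (-x). Friction (0.03 N m) holds it where it is left. Starts between 0 and 0.12. Flipped back means beyond 1.3.
- keeper_tab (a point): Grip point in the keeper's upright thumb tab, a steel plate 14 mm wide (box y), 6 mm thick (box x), its top edge 10 mm above this point, on the end of the keeper's 14 mm wide, 12 mm high arm. At angle 0 it lies 33 mm towards box +x of the keeper's hinge and 24 mm above it (96 mm above the box origin). Within 30 mm beside it (box y) nothing is higher than 78 mm over the box origin.
- keeper_hinge (a point): Centre of the keeper's hinge, axis along box y, at (-122, 69, 72) mm in the box frame.
- bolt (a joint): Travel of the sliding bolt (second latch), m: 0 = shut, over the lid's tongue; 0.042 = fully drawn to its stop, towards box +y. Starts between 0 and 0.004. Frees the lid from 0.034 on; drawn means beyond 0.035. Friction about 1.5 N. While the keeper is down it stops against it at about 0.006.
- bolt_knob (a point): Centre of the bolt's upright round knob: 14 mm in diameter, 32 mm high (76 to 108 mm over the box origin, this point at 92), at (-100, 0) mm in the box frame when shut. The flat bolt bar under it is 10 mm wide, top at 76 mm.
- lid (a joint): Opening angle of the lid, rad: 0 = shut, 1.85 = its stop, past upright. Turns about the box's y axis. A stiff hinge (0.3 N m) holds it where it is left; lifting takes about 4 N at the handle. Beyond 1.4 counts as fully open.
- lid_handle (a point): Centre of the lid's handle, a round bar 12 mm thick and 28 mm long along box y, 30 mm above the lid's top on one thin central post. Shut: at (-62, -45, 96) mm in the box frame, 142 mm in front of and 36 mm above the lid's hinge; it swings up and over to the rear with the lid. The lid's front edge is 160 mm from the hinge; a tongue 24 mm wide (box y -42 to -18 mm) sticks out another 27 mm.
- lid_hinge (a point): Centre of the lid's hinge line, which runs along box y, at (80, 0, 60) mm in the box frame.
- keyring_stem (a point): Loose aluminium keyring shaped like a fern frond, 45 g, flat in the tray. Point: centre of its bare stem, 10 mm wide, 9 mm high, 30 mm long along its x axis, the place to grip it (4.5 mm above what it lies on). The frond reaches 61 mm from here to its +x (up to 46 mm wide, leaflets 5 mm thick), the split ring 39 mm to its -x (26 mm wide, 5 mm thick). z is up.
- whistle: Bystander: blue plastic whistle, about 48 x 20 x 24 mm, loose in the tray; origin at its underside.
- prism: Bystander: glass prism lying on its side, 60 mm long, 36 mm high; origin at its underside.
- yoyo: Bystander: wooden yo-yo lying flat, 57 mm across, 34 mm high; origin at its underside.
- tape: Bystander: grey tape measure standing in the tray behind, 58 x 38 x 50 mm; origin at its underside.
- jar: Bystander: small glass jar with steel cap in the tray behind, 48 mm across, 55 mm high; origin at its underside.
- tray: Fixed wooden tray, 375 x 740 mm, which holds key box, keyring and the small things. Floor 6 mm thick (its top is the height of the key box's origin). Walls 10 mm thick, tops 24 mm above the sideboard. Origin at its underside; the walls stand at x -200 and +175 mm and y +-370 mm from it.
Things that resemble listed ones, but are neither listed nor needed, are in the scene too. Of the things shaped like the part that bears keyring_stem, the aluminium one is meant.

How it is judged:
By the outcome, as a careful person would: the job done as asked, in the order asked, and still so for the second after the job is handed in, with the robot touching nothing.
It also fails if it takes over 72 s, if anything falls off the work surface, if the arm or the gripper's body presses on something with over 40 N, if the wrist force passes 120 N, or if a joint passes its speed limit or range.

## Working session

There is one attempt and no reset: what is moved stays moved. The work goes in short steps, Python scripts to look and compute and a shell command to move; the robot and the scene stay as the last step left them, time stands still between calls to the robot, and variables do not carry over. Pictures are saved under pics/ and viewed, at most 14 in all, crops included, and the job is handed in when it is done.

```bash
mkdir -p pics; python3 - <<'E'
from station import *
import cv2,numpy as np
for n in ("top","side"):
    p=capture(n); cv2.imwrite(f"pics/{n}0.png",cv2.resize(p["color"][:,:,::-1],(800,600)))
    print(n,p["mtx"].tolist(),np.round(p["world_to_cam"],3).tolist(),p.keys())
    for l in ["keybox","keeper_tab","bolt_knob","lid_handle","keyring_stem","lid","keeper","bolt","tray"]:
        print(l,[(np.round(d["centre"]).tolist(),round(d["conf"],2)) for d in search_frame(p,l)][:4])
print(sense())
E
```

```text
top [[396.6651356638472, 0.0, 252.93635159632782], [0.0, 396.6651356638472, 192.40539022206764], [0.0, 0.0, 1.0]] [[-0.039, -0.999, -0.001, 0.073], [0.978, -0.038, 0.206, -0.585], [-0.206, 0.007, 0.978, -0.967], [0.0, 0.0, 0.0, 1.0]] dict_keys(['color', 'mtx', 'world_to_cam', 'shot'])
keybox [([273.0, 205.0], 0.93)]
keeper_tab []
bolt_knob [([279.0, 231.0], 0.52)]
lid_handle [([271.0, 194.0], 0.56)]
keyring_stem [([96.0, 178.0], 0.77), ([94.0, 243.0], 0.56), ([184.0, 214.0], 0.49), ([186.0, 252.0], 0.44)]
lid [([270.0, 194.0], 0.82)]
keeper [([250.0, 239.0], 0.61), ([356.0, 195.0], 0.54)]
bolt [([276.0, 230.0], 0.6), ([274.0, 243.0], 0.18)]
tray [([273.0, 240.0], 0.89)]
side [[450.49471455494324, 0.0, 261.737270806552], [0.0, 450.49471455494324, 192.43472358773926], [0.0, 0.0, 1.0]] [[0.976, -0.216, -0.016, -0.538], [0.156, 0.65, 0.743, -0.192], [-0.15, -0.728, 0.669, -1.122], [0.0, 0.0, 0.0, 1.0]] dict_keys(['color', 'mtx', 'world_to_cam', 'shot'])
keybox [([267.0, 225.0], 0.95)]
keeper_tab [([224.0, 199.0], 0.52)]
bolt_knob [([236.0, 216.0], 0.46)]
lid_handle [([276.0, 214.0], 0.91
[... 319 characters left out ...]
.84118432e+01, -1.48174652e+01]), 'joint_velocities': array([ 0.10358485,  0.08385393, -0.0224708 ,  0.06992576,  0.03312025,
       -0.03620474]), 'effort': array([ 2.54320997e-05, -3.90470731e+01,  1.87623829e+01,  4.22443897e+00,
        1.53759116e-02, -2.70084558e-05]), 'tcp_pos': array([0.16413827, 0.60302547, 0.22254809]), 'ee_rot': array([[ 9.64881928e-01, -2.62683964e-01, -2.44234326e-06],
       [-2.62683964e-01, -9.64881928e-01, -2.60506697e-05],
       [ 4.48652031e-06,  2.57773848e-05, -1.00000000e+00]]), 'wrist_force': array([ 0.50496987,  0.21031243, -0.52286448]), 'moment': array([0.06913955, 0.02156828, 0.00199118]), 'gripper_force': 0.0, 'gripper_width': 1.0016365232235416}
```

View pics/top0.png

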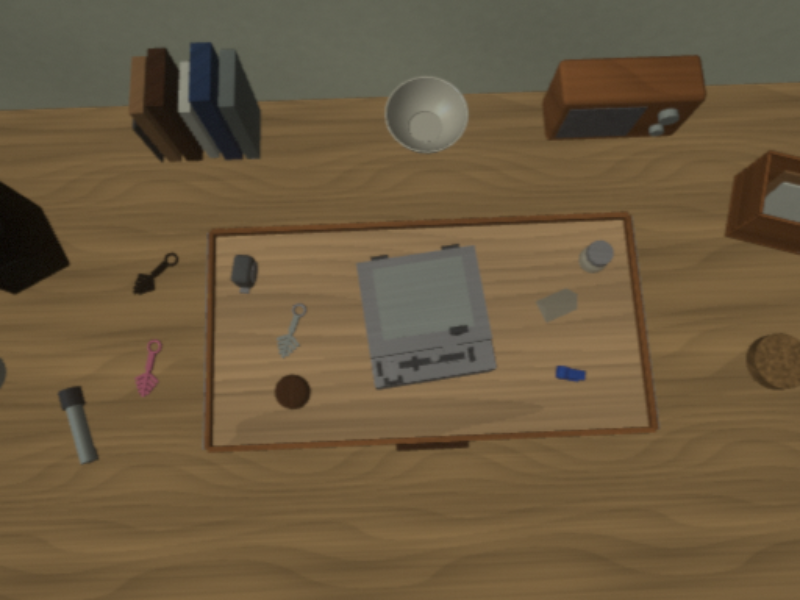

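View pics/side0.png

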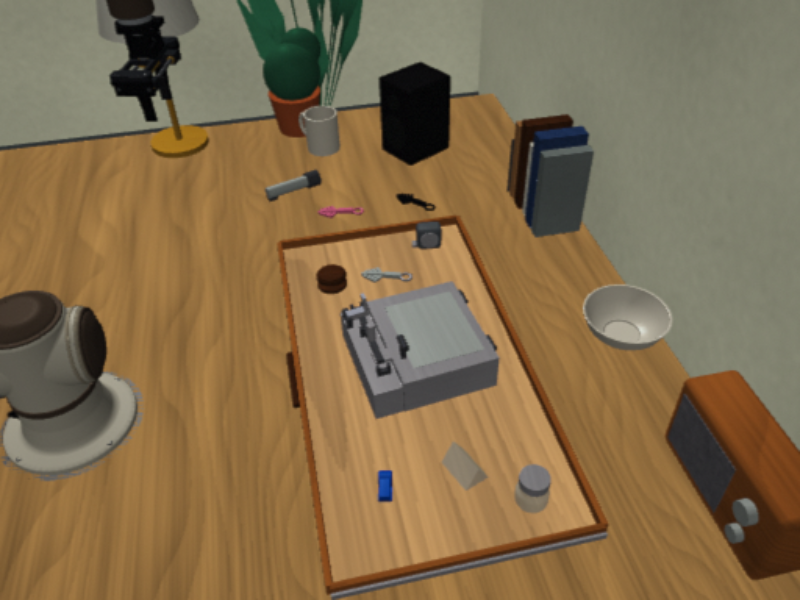

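The pictures show the box amid the tray. Fern-shaped candidates in the 512-px top picture are black (100,175), pink (95,235) and silver-grey aluminium (187,211). I choose the silver one in the tray and check it in a close crop.

```bash
cat > h.py <<'E'
from station import *
import cv2,numpy as np
from scipy.optimize import least_squares
def proj(p,P):
    P=np.atleast_2d(P); c=P@p["world_to_cam"][:3,:3].T+p["world_to_cam"][:3,3]
    K=p["mtx"]; return np.c_[K[0,0]*c[:,0]/-c[:,2]+K[0,2],K[1,1]*c[:,1]/c[:,2]+K[1,2]]
def back(p,uv,z):
    K=p["mtx"];R=p["world_to_cam"][:3,:3];t=p["world_to_cam"][:3,3]
    d=R.T@np.array([(uv[0]-K[0,2])/K[0,0],-(uv[1]-K[1,2])/K[1,1],-1]);o=-R.T@t
    return o+d*(z-o[2])/d[2]
def b2w(b,P):  # b=x,y,yaw
    P=np.atleast_2d(P);c,s=np.cos(b[2]),np.sin(b[2])
    return np.c_[b[0]+c*P[:,0]-s*P[:,1],b[1]+s*P[:,0]+c*P[:,1],P[:,2]+0.006]
def crop(p,x0,y0,x1,y1,k): 
    return cv2.resize(p["color"][y0:y1,x0:x1,::-1],None,fx=k,fy=k,interpolation=cv2.INTER_CUBIC)
E
python3 - <<'E'
from h import *
p=capture("top");s=capture("side")
a=crop(p,225,150,325,255,4);b=crop(s,210,175,325,270,3.4);c=crop(p,170,185,210,235,6)
im=np.zeros((600,800,3),np.uint8);im[:420,:400]=a;im[:b.shape[0],405:405+b.shape[1]]=b[:,:395]
c=c[:260];im[330:330+len(c),450:690]=c[:270]
cv2.imwrite("pics/c1.png",np.clip(im.astype(float)*1.5,0,255).astype(np.uint8))
r=regions_of(p,"keyring_stem")
for d in r:print(d["centre"],d["conf"],d["region"].sum())
E
```

```text
[98.3, 175.7] 0.76 233
[94.7, 243.3] 0.57 192
[186.9, 214.7] 0.55 268
```

View pics/c1.png

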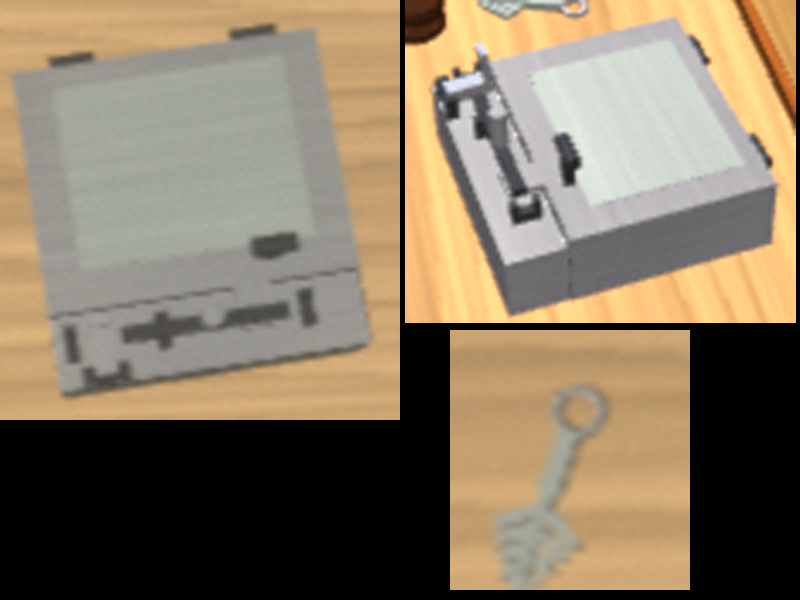

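```bash
cat > fit.py <<'E'
from h import *
p=capture("top");s=capture("side")
T=lambda u,v:(u/4+225-.4,v/4+150-.4); S=lambda u,v:((u-405)/3.4+210-.4,v/3.4+175-.4)
O=[(p,T(14,73),(80,100,66)),(p,T(316,30),(80,-100,66)),(p,T(63,391),(-128,100,58)),(p,T(369,343),(-128,-100,58)),
(p,T(275,243),(-62,-45,98)),(s,S(678,18),(80,100,66)),(s,S(775,184),(80,-100,66)),(s,S(507,262),(-128,-100,58)),(s,S(569,140),(-62,-45,102))]
def f(b): return np.concatenate([(proj(c,b2w(b,np.array(P)/1e3))[0]-uv) for c,uv,P in O])
r=least_squares(f,[.55,.0,.1],loss="soft_l1");print(r.x,np.degrees(r.x[2]));print(r.fun.reshape(-1,2).round(1).tolist())
b=r.x
for n,P in dict(hinge=(-122,69,72),tab=(-89,69,96),knob=(-100,0,92),handle=(-62,-45,96),floor=(0,0,5),lh=(80,0,60)).items():print(n,b2w(b,np.array(P)/1e3)[0].round(4), proj(p,b2w(b,np.array(P)/1e3))[0].round(1),proj(s,b2w(b,np.array(P)/1e3))[0].round(1))
d=regions_of(p,"keyring_stem"); d=[q for q in d if abs(q["centre"][0]-187)<6][0]
pts=np.argwhere(d["region"])[:,::-1]; W=np.array([back(p,q,.0085) for q in pts])[:,:2]
m=W.mean(0);u,sv,vt=np.linalg.svd(W-m);ax=vt[0]; ax=ax if (m-back(p,(191.7,198.3),.01)[:2])@ax>0 else -ax
t=(W-m)@ax; print("ring axis deg",np.degrees(np.arctan2(ax[1],ax[0])),"extent",t.min(),t.max(),"stem",m+ax*(t.min()+.039), m+ax*(t.max()-.061))
print("stem eye",back(p,(187.8,208.3),.0105),"ring",back(p,(191.6,198),.0085))
E
python3 fit.py
```

```text
[0.58676294 0.00403595 0.11089933] 6.354063592656914
[[-0.3, -0.8], [-0.0, -1.1], [-1.0, -0.4], [0.8, -0.3], [-0.0, -0.2], [-0.8, -0.6], [0.2, -0.1], [-1.5, 0.8], [-1.1, 1.5]]
hinge [0.4579 0.0591 0.078 ] [251.1 242.3] [221.6 201.8]
tab [0.4907 0.0628 0.102 ] [249.1 228. ] [233.2 192.1]
knob [ 0.4874 -0.007   0.098 ] [277.6 228.4] [236.7 211.7]
handle [ 0.5301 -0.0475  0.102 ] [293.2 210.3] [256.8 219. ]
floor [0.5868 0.004  0.011 ] [269.7 195.9] [274.3 226.1]
lh [0.6663 0.0129 0.066 ] [265.7 162.2] [302.9 204.2]
ring axis deg 161.03634720414456 extent -0.05582064569040695 0.03562873692352241 stem [0.56152943 0.23152286] [0.56961596 0.22874418]
stem eye [0.56138545 0.22662121 0.0105    ] ring [0.58973868 0.21646556 0.0085    ]
```

The silver-grey aluminium one (stem at about (188,208) in the top picture) is the right keyring, and the box fit agrees to about 1 px. Now I move above the keeper tab.

```bash
python3 -m pendant '[{"x":0.65,"y":-1,"rz":0.12,"claw":0.45},{"x":0.65,"y":-1,"rz":0.12,"claw":0.45},{"x":0.65,"y":-1,"rz":0.12,"claw":0.45},{"x":0.65,"y":-1,"rz":0.12,"claw":0.45},{"x":0.65,"y":-1,"rz":0.12,"claw":0.45},{"x":0.65,"y":-1,"rz":0.12,"claw":0.45},{"x":0.65,"y":-1,"rz":0.12,"claw":0.45},{"x":0.65,"y":-1,"rz":0.12,"claw":0.45}]'
python3 -m pendant '[{"x":0.65,"y":-1,"claw":0.45},{"x":0.65,"y":-1,"claw":0.45},{"x":0.65,"y":-1,"claw":0.45},{"x":0.65,"y":-1,"claw":0.45},{"x":0.65,"y":-1,"claw":0.45},{"x":0.65,"y":-1,"claw":0.45},{"x":0.65,"y":-1,"claw":0.45},{"x":0.65,"y":-1,"claw":0.45}]'
python3 -m pendant '[{"x":0.006,"y":-0.16,"z":-0.3,"claw":0.45},{"x":0.006,"y":-0.16,"z":-0.3,"claw":0.45},{"x":0.006,"y":-0.16,"z":-0.3,"claw":0.45},{"x":0.006,"y":-0.16,"z":-0.3,"claw":0.45},{"x":0.006,"y":-0.16,"z":-0.3,"claw":0.45},{"x":0.006,"y":-0.16,"z":-0.3,"claw":0.45},{"x":0.006,"y":-0.16,"z":-0.3,"claw":0.45},{"x":0.006,"y":-0.16,"z":-0.3,"claw":0.45}]'
python3 - <<'E'
from h import *
p=capture("top");s=capture("side")
im=np.hstack([crop(p,215,175,315,275,4),crop(s,190,130,290,230,4)])
cv2.imwrite("pics/c2.png",np.clip(im.astype(float)*1.5,0,255).astype(np.uint8))
q=sense();print(q["ee_rot"].round(3).tolist(),q["joints"].round(1), proj(s,q["tcp_pos"]),proj(p,q["tcp_pos"]))
E
```

```text
[[0.965, -0.263, -0.0], [-0.263, -0.965, -0.0], [0.0, 0.0, -1.0]] [ 89.6  22.    0.5  -0.  -68.4 -14.8] [[101.30542837  69.85879321]] [[-20.36642183 397.1379769 ]]$[0]: bad value
$[0]: bad value
$[0]: bad value
```

View pics/c2.png

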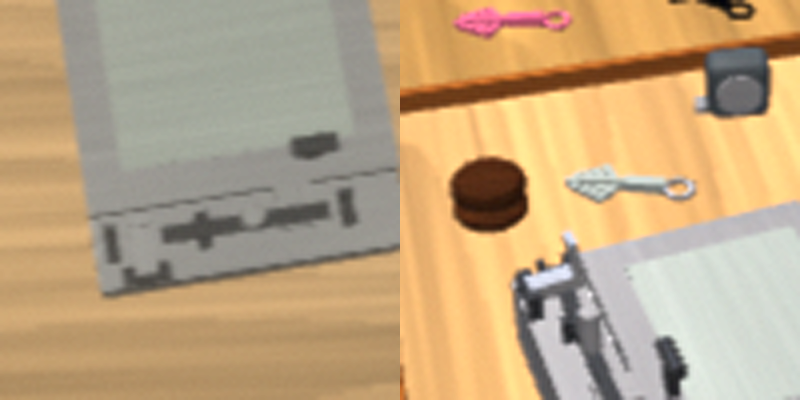

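The arm did not move, because the rows were refused. The crop shows the tab upright at side pixel ~(232,190), and the yo-yo and keyring are unchanged. I'll retry with every key given.

```bash
python3 -m pendant '[{"x":0.65,"y":-1,"z":0,"rx":0,"ry":0,"rz":0.12,"claw":0.45},{"x":0.65,"y":-1,"z":0,"rx":0,"ry":0,"rz":0.12,"claw":0.45},{"x":0.65,"y":-1,"z":0,"rx":0,"ry":0,"rz":0.12,"claw":0.45},{"x":0.65,"y":-1,"z":0,"rx":0,"ry":0,"rz":0.12,"claw":0.45},{"x":0.65,"y":-1,"z":0,"rx":0,"ry":0,"rz":0.12,"claw":0.45},{"x":0.65,"y":-1,"z":0,"rx":0,"ry":0,"rz":0.12,"claw":0.45},{"x":0.65,"y":-1,"z":0,"rx":0,"ry":0,"rz":0.12,"claw":0.45},{"x":0.65,"y":-1,"z":0,"rx":0,"ry":0,"rz":0.12,"claw":0.45}]'
```

```text
time_s: 2.4
tcp_pos: [0.3263, 0.354, 0.2225]
ee_rot: [[0.994, 0.112, 0.0], [0.112, -0.994, 0.0], [0.0, -0.0, -1.0]]
wrist_force: [-0.9, 0.1, 0.5]
gripper_width: 0.451
gripper_force: 0.0
```

```bash
python3 -m pendant '[{"x":0.65,"y":-1,"z":0,"rx":0,"ry":0,"rz":0,"claw":0.45},{"x":0.65,"y":-1,"z":0,"rx":0,"ry":0,"rz":0,"claw":0.45},{"x":0.65,"y":-1,"z":0,"rx":0,"ry":0,"rz":0,"claw":0.45},{"x":0.65,"y":-1,"z":0,"rx":0,"ry":0,"rz":0,"claw":0.45},{"x":0.65,"y":-1,"z":0,"rx":0,"ry":0,"rz":0,"claw":0.45},{"x":0.655,"y":-1,"z":-0.3,"rx":0,"ry":0,"rz":0,"claw":0.45},{"x":0.655,"y":-1,"z":-0.3,"rx":0,"ry":0,"rz":0,"claw":0.45},{"x":0.655,"y":-1,"z":-0.3,"rx":0,"ry":0,"rz":0,"claw":0.45}]'
python3 -m pendant '[{"x":0,"y":-0.16,"z":0,"rx":0,"ry":0,"rz":0,"claw":0.45},{"x":0,"y":-0.16,"z":0,"rx":0,"ry":0,"rz":0,"claw":0.45},{"x":0,"y":-0.16,"z":0,"rx":0,"ry":0,"rz":0,"claw":0.45},{"x":0,"y":-0.16,"z":-0.1,"rx":0,"ry":0,"rz":0,"claw":0.45},{"x":0,"y":-0.16,"z":-0.1,"rx":0,"ry":0,"rz":0,"claw":0.45},{"x":0,"y":-0.16,"z":-0.1,"rx":0,"ry":0,"rz":0,"claw":0.45},{"x":0,"y":-0.16,"z":-0.1,"rx":0,"ry":0,"rz":0,"claw":0.45},{"x":0,"y":-0.16,"z":-0.1,"rx":0,"ry":0,"rz":0,"claw":0.45}]'
python3 - <<'E'
from h import *
p=capture("top");s=capture("side")
im=np.hstack([crop(p,200,150,300,250,4),crop(s,180,120,280,220,4)])
cv2.imwrite("pics/c3.png",np.clip(im.astype(float)*1.5,0,255).astype(np.uint8))
q=sense();print(proj(s,q["tcp_pos"]),proj(p,q["tcp_pos"]))
E
```

```text
time_s: 3.4
tcp_pos: [0.4905, 0.1039, 0.1475]
ee_rot: [[0.994, 0.113, -0.001], [0.113, -0.994, -0.001], [-0.001, 0.001, -1.0]]
wrist_force: [0.2, 0.9, 0.6]
gripper_width: 0.45
gripper_force: 0.0
time_s: 4.4
tcp_pos: [0.4908, 0.0633, 0.1232]
ee_rot: [[0.994, 0.111, 0.001], [0.111, -0.994, 0.0], [0.001, -0.0, -1.0]]
wrist_force: [0.2, 0.9, -0.5]
gripper_width: 0.451
gripper_force: 0.0
[[232.63701609 185.97404665]] [[248.83647243 227.0245338 ]]
```

View pics/c3.png

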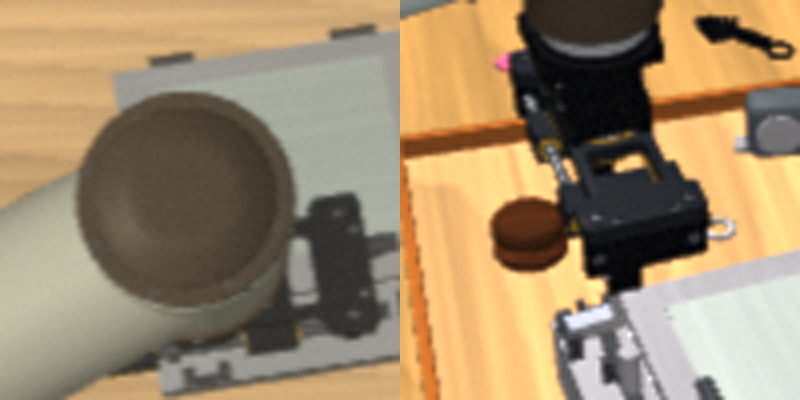

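The gripper stands astride the tab (near finger tip at side pixel ~(232,194)). Next I go down and close.

```bash
python3 -m pendant '[{"x":0,"y":0,"z":-0.13,"rx":0,"ry":0,"rz":0,"claw":0.45},{"x":0,"y":0,"z":-0.13,"rx":0,"ry":0,"rz":0,"claw":0.45},{"x":0,"y":0,"z":-0.13,"rx":0,"ry":0,"rz":0,"claw":0.45},{"x":0,"y":0,"z":-0.13,"rx":0,"ry":0,"rz":0,"claw":0},{"x":0,"y":0,"z":-0.13,"rx":0,"ry":0,"rz":0,"claw":0},{"x":0,"y":0,"z":-0.13,"rx":0,"ry":0,"rz":0,"claw":0},{"x":0,"y":0,"z":-0.13,"rx":0,"ry":0,"rz":0,"claw":0},{"x":0,"y":0,"z":-0.13,"rx":0,"ry":0,"rz":0,"claw":0}]'
python3 - <<'E'
import numpy as np
b=np.radians(6.35);r=.0408;a0=np.radians(36.)
for d in np.arange(0.0,1.91,.1186*1):
    dx=r*(np.cos(a0+d)-np.cos(a0));dz=r*(np.sin(a0+d)-np.sin(a0))
    print(round(d,2),(np.array([dx*np.cos(b),dx*np.sin(b),dz])/.25).round(3))
E
```

```text
time_s: 5.5
tcp_pos: [0.4907, 0.0616, 0.0906]
ee_rot: [[0.994, 0.112, 0.0], [0.112, -0.994, -0.002], [-0.0, 0.002, -1.0]]
wrist_force: [2.3, -6.5, 0.8]
gripper_width: 0.155
gripper_force: 30.0
0.0 [0. 0. 0.]
0.12 [-0.012 -0.001  0.015]
0.24 [-0.026 -0.003  0.028]
0.36 [-0.041 -0.005  0.04 ]
0.47 [-0.058 -0.006  0.05 ]
0.59 [-0.076 -0.008  0.057]
0.71 [-0.094 -0.01   0.063]
0.83 [-0.113 -0.013  0.066]
0.95 [-0.132 -0.015  0.067]
1.07 [-0.151 -0.017  0.066]
1.19 [-0.17  -0.019  0.062]
1.3 [-0.189 -0.021  0.057]
1.42 [-0.206 -0.023  0.049]
1.54 [-0.223 -0.025  0.039]
1.66 [-0.238 -0.026  0.027]
1.78 [-0.252 -0.028  0.013]
1.9 [-0.264 -0.029 -0.002]
```

```bash
python3 -m pendant '[{"x":-0.012,"y":-0.007,"z":0.015,"rx":0,"ry":0,"rz":0,"claw":0},{"x":-0.026,"y":-0.009,"z":0.028,"rx":0,"ry":0,"rz":0,"claw":0},{"x":-0.041,"y":-0.011,"z":0.04,"rx":0,"ry":0,"rz":0,"claw":0},{"x":-0.058,"y":-0.012,"z":0.05,"rx":0,"ry":0,"rz":0,"claw":0},{"x":-0.076,"y":-0.014,"z":0.057,"rx":0,"ry":0,"rz":0,"claw":0},{"x":-0.094,"y":-0.016,"z":0.063,"rx":0,"ry":0,"rz":0,"claw":0},{"x":-0.113,"y":-0.019,"z":0.066,"rx":0,"ry":0,"rz":0,"claw":0},{"x":-0.132,"y":-0.021,"z":0.067,"rx":0,"ry":0,"rz":0,"claw":0}]'
```

```text
time_s: 6.5
tcp_pos: [0.4611, 0.0581, 0.1081]
ee_rot: [[0.994, 0.113, 0.008], [0.113, -0.994, 0.001], [0.008, 0.0, -1.0]]
wrist_force: [8.1, -6.1, -2.8]
gripper_width: 0.157
gripper_force: 30.0
```

```bash
python3 -m pendant '[{"x":-0.019,"y":-0.002,"z":-0.001,"rx":0,"ry":0,"rz":0,"claw":0},{"x":-0.038,"y":-0.004,"z":-0.005,"rx":0,"ry":0,"rz":0,"claw":0},{"x":-0.057,"y":-0.006,"z":-0.01,"rx":0,"ry":0,"rz":0,"claw":0},{"x":-0.074,"y":-0.008,"z":-0.018,"rx":0,"ry":0,"rz":0,"claw":0},{"x":-0.091,"y":-0.01,"z":-0.028,"rx":0,"ry":0,"rz":0,"claw":0},{"x":-0.106,"y":-0.011,"z":-0.04,"rx":0,"ry":0,"rz":0,"claw":0},{"x":-0.12,"y":-0.013,"z":-0.054,"rx":0,"ry":0,"rz":0,"claw":0},{"x":-0.126,"y":-0.014,"z":-0.06,"rx":0,"ry":0,"rz":0,"claw":0}]'
```

```text
time_s: 7.5
tcp_pos: [0.4271, 0.054, 0.0937]
ee_rot: [[0.994, 0.113, 0.003], [0.113, -0.994, -0.001], [0.003, 0.001, -1.0]]
wrist_force: [0.6, -5.0, 10.1]
gripper_width: 0.155
gripper_force: 30.0
```

```bash
python3 -m pendant '[{"x":0,"y":0,"z":0,"rx":0,"ry":0,"rz":0,"claw":0.45},{"x":0,"y":0,"z":0,"rx":0,"ry":0,"rz":0,"claw":0.45},{"x":0,"y":0,"z":0.2,"rx":0,"ry":0,"rz":0,"claw":0.45},{"x":0,"y":0,"z":0.2,"rx":0,"ry":0,"rz":0,"claw":0.45},{"x":0.24,"y":-0.24,"z":0.2,"rx":0,"ry":0,"rz":0,"claw":0.45},{"x":0.24,"y":-0.24,"z":0.2,"rx":0,"ry":0,"rz":0,"claw":0.45},{"x":0.24,"y":-0.24,"z":0.2,"rx":0,"ry":0,"rz":0,"claw":0.45},{"x":0.24,"y":-0.24,"z":0.2,"rx":0,"ry":0,"rz":0,"claw":0.45}]'
python3 - <<'E'
from h import *
s=capture("side")
im=crop(s,190,130,310,250,5)
cv2.imwrite("pics/c4.png",np.clip(im.astype(float)*1.5,0,255).astype(np.uint8))
E
```

```text
time_s: 8.5
tcp_pos: [0.4849, -0.0055, 0.141]
ee_rot: [[0.994, 0.111, -0.002], [0.111, -0.994, -0.0], [-0.002, -0.0, -1.0]]
wrist_force: [-0.6, -0.0, -0.1]
gripper_width: 0.452
gripper_force: 0.0
```

View pics/c4.png

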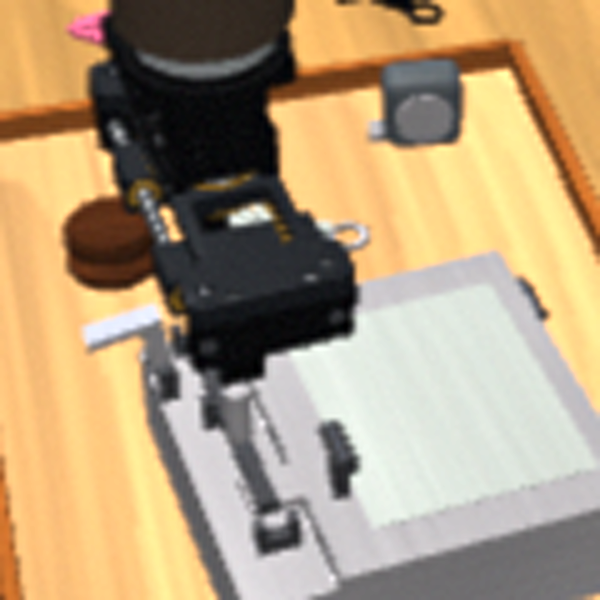

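The keeper lies flipped back to the front (crop pixel ~(120,330)). The knob is under the gripper.

```bash
python3 -m pendant '[{"x":0.006,"y":-0.006,"z":-0.2,"rx":0,"ry":0,"rz":0,"claw":0.45},{"x":0.006,"y":-0.006,"z":-0.2,"rx":0,"ry":0,"rz":0,"claw":0.45},{"x":0.006,"y":-0.006,"z":-0.2,"rx":0,"ry":0,"rz":0,"claw":0.45},{"x":0.006,"y":-0.006,"z":-0.2,"rx":0,"ry":0,"rz":0,"claw":0},{"x":0.006,"y":-0.006,"z":-0.2,"rx":0,"ry":0,"rz":0,"claw":0},{"x":0.006,"y":-0.006,"z":-0.2,"rx":0,"ry":0,"rz":0,"claw":0},{"x":0.006,"y":-0.006,"z":-0.2,"rx":0,"ry":0,"rz":0,"claw":0},{"x":0.006,"y":-0.006,"z":-0.2,"rx":0,"ry":0,"rz":0,"claw":0}]'
python3 -m pendant '[{"x":-0.003,"y":0.03,"z":0,"rx":0,"ry":0,"rz":0,"claw":0},{"x":-0.007,"y":0.06,"z":0,"rx":0,"ry":0,"rz":0,"claw":0},{"x":-0.01,"y":0.09,"z":0,"rx":0,"ry":0,"rz":0,"claw":0},{"x":-0.013,"y":0.12,"z":0,"rx":0,"ry":0,"rz":0,"claw":0},{"x":-0.017,"y":0.15,"z":0,"rx":0,"ry":0,"rz":0,"claw":0},{"x":-0.018,"y":0.16,"z":0,"rx":0,"ry":0,"rz":0,"claw":0},{"x":-0.018,"y":0.16,"z":0,"rx":0,"ry":0,"rz":0,"claw":0},{"x":-0.018,"y":0.16,"z":0,"rx":0,"ry":0,"rz":0,"claw":0}]'
```

```text
time_s: 9.55
tcp_pos: [0.4877, -0.0073, 0.0924]
ee_rot: [[0.994, 0.111, 0.001], [0.111, -0.994, -0.0], [0.001, 0.0, -1.0]]
wrist_force: [-0.8, -0.3, 3.9]
gripper_width: 0.149
gripper_force: 30.5
time_s: 10.55
tcp_pos: [0.4829, 0.0331, 0.0923]
ee_rot: [[0.994, 0.111, 0.0], [0.111, -0.994, -0.0], [0.0, 0.0, -1.0]]
wrist_force: [-1.4, -0.7, 6.9]
gripper_width: 0.146
gripper_force: 30.5
```

```bash
python3 -m pendant '[{"x":-0.001,"y":0.008,"z":0,"rx":0,"ry":0,"rz":0,"claw":0},{"x":-0.001,"y":0.012,"z":0,"rx":0,"ry":0,"rz":0,"claw":0},{"x":-0.001,"y":0.012,"z":0,"rx":0,"ry":0,"rz":0,"claw":0},{"x":-0.001,"y":0.012,"z":0,"rx":0,"ry":0,"rz":0,"claw":0.55},{"x":-0.001,"y":0.012,"z":0,"rx":0,"ry":0,"rz":0,"claw":0.55},{"x":-0.001,"y":0.012,"z":0.24,"rx":0,"ry":0,"rz":0,"claw":0.55},{"x":-0.001,"y":0.012,"z":0.24,"rx":0,"ry":0,"rz":0,"claw":0.55},{"x":-0.001,"y":0.012,"z":0.24,"rx":0,"ry":0,"rz":0,"claw":0.55}]'
python3 -m pendant '[{"x":0.19,"y":-0.334,"z":0,"rx":0,"ry":0,"rz":0,"claw":0.55},{"x":0.19,"y":-0.334,"z":0,"rx":0,"ry":0,"rz":0,"claw":0.55},{"x":0.19,"y":-0.334,"z":0,"rx":0,"ry":0,"rz":0,"claw":0.55},{"x":0.19,"y":-0.334,"z":0,"rx":0,"ry":0,"rz":0,"claw":0.55},{"x":0.19,"y":-0.334,"z":-0.08,"rx":0,"ry":0,"rz":0,"claw":0.55},{"x":0.19,"y":-0.334,"z":-0.08,"rx":0,"ry":0,"rz":0,"claw":0.55},{"x":0.19,"y":-0.334,"z":-0.08,"rx":0,"ry":0,"rz":0,"claw":0.55},{"x":0.19,"y":-0.334,"z":-0.08,"rx":0,"ry":0,"rz":0,"claw":0.55}]'
python3 - <<'E'
from h import *
s=capture("side");p=capture("top")
im=np.hstack([crop(p,210,150,310,270,4),crop(s,190,130,290,250,4)])
cv2.imwrite("pics/c5.png",np.clip(im.astype(float)*1.5,0,255).astype(np.uint8))
E
```

```text
time_s: 11.55
tcp_pos: [0.4821, 0.0362, 0.1514]
ee_rot: [[0.994, 0.111, -0.0], [0.111, -0.994, 0.001], [-0.0, -0.001, -1.0]]
wrist_force: [0.1, 0.6, -0.5]
gripper_width: 0.536
gripper_force: 0.0
time_s: 12.55
tcp_pos: [0.5305, -0.0473, 0.1325]
ee_rot: [[0.994, 0.112, 0.001], [0.112, -0.994, 0.0], [0.001, -0.0, -1.0]]
wrist_force: [-0.7, -0.1, 0.2]
gripper_width: 0.547
gripper_force: 0.0
```

View pics/c5.png

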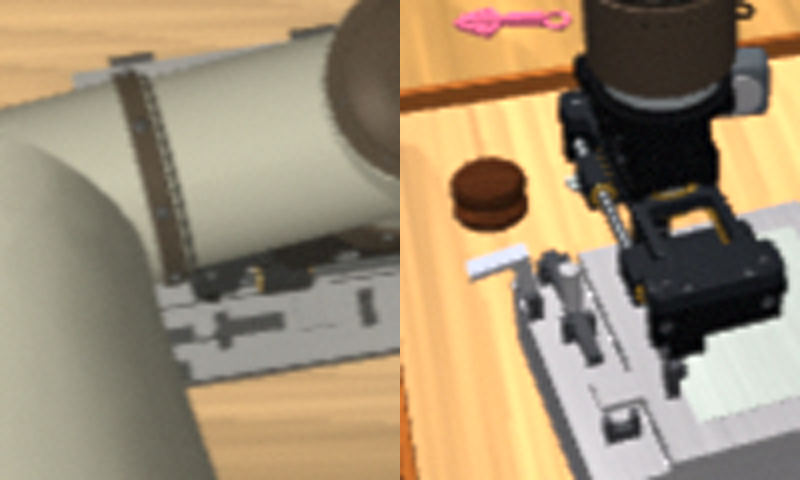

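The knob is now up by the keeper hinge (side crop ~(565,280)), so the bolt is drawn. Next I grip the handle.

```bash
python3 -m pendant '[{"x":0,"y":0,"z":-0.16,"rx":0,"ry":0,"rz":0,"claw":0.55},{"x":0,"y":0,"z":-0.16,"rx":0,"ry":0,"rz":0,"claw":0.55},{"x":0,"y":0,"z":-0.16,"rx":0,"ry":0,"rz":0,"claw":0.55},{"x":0,"y":0,"z":-0.16,"rx":0,"ry":0,"rz":0,"claw":0},{"x":0,"y":0,"z":-0.16,"rx":0,"ry":0,"rz":0,"claw":0},{"x":0,"y":0,"z":-0.16,"rx":0,"ry":0,"rz":0,"claw":0},{"x":0,"y":0,"z":-0.16,"rx":0,"ry":0,"rz":0,"claw":0},{"x":0,"y":0,"z":-0.16,"rx":0,"ry":0,"rz":0,"claw":0}]'
python3 - <<'E'
import numpy as np
b=np.radians(6.35);r=.1465;a0=np.radians(165.8);L=.010
def pos(d,t): return np.array([r*np.cos(a0-d)-L*np.sin(t), r*np.sin(a0-d)-L*np.cos(t)])
N=24;prev=None
for i in range(0,N+1):
    d=1.82*i/N; t=np.radians(22)*max(0,(i-8)/16)
    if i%8==0: q0=pos(d,t);t0=t;print()
    q1=pos(d,t)
    f=lambda q,t,q0,t0:(np.array([(q-q0)[0]*np.cos(b),(q-q0)[0]*np.sin(b),(q-q0)[1]])/.25).round(3).tolist()+(np.array([-np.sin(b),np.cos(b)])*(t-t0)/np.pi).round(4).tolist()
    if i%8==0 and i: print("end",round(d,2),f(q1,t,qs,ts)); 
    else: print(round(d,2),f(q1,t,q0,t0))
    if i%8==0: qs,ts=q0,t0
    
E
```

```text
time_s: 13.65
tcp_pos: [0.5306, -0.0487, 0.0925]
ee_rot: [[0.994, 0.111, 0.001], [0.111, -0.994, -0.001], [0.001, 0.002, -1.0]]
wrist_force: [0.5, -5.5, 1.5]
gripper_width: 0.311
gripper_force: 30.0

0.0 [0.0, 0.0, 0.0, -0.0, 0.0]
0.08 [0.012, 0.001, 0.043, -0.0, 0.0]
0.15 [0.028, 0.003, 0.084, -0.0, 0.0]
0.23 [0.047, 0.005, 0.124, -0.0, 0.0]
0.3 [0.068, 0.008, 0.163, -0.0, 0.0]
0.38 [0.093, 0.01, 0.2, -0.0, 0.0]
0.46 [0.12, 0.013, 0.235, -0.0, 0.0]
0.53 [0.15, 0.017, 0.268, -0.0, 0.0]

end 0.61 [0.182, 0.02, 0.298, -0.0, 0.0]
0.68 [0.033, 0.004, 0.028, -0.0008, 0.0076]
0.76 [0.069, 0.008, 0.053, -0.0017, 0.0152]
0.83 [0.106, 0.012, 0.075, -0.0025, 0.0228]
0.91 [0.145, 0.016, 0.095, -0.0034, 0.0304]
0.99 [0.185, 0.021, 0.111, -0.0042, 0.038]
1.06 [0.226, 0.025, 0.125, -0.0051, 0.0456]
1.14 [0.268, 0.03, 0.135, -0.0059, 0.0531]

end 1.21 [0.311, 0.035, 0.141, -0.0068, 0.0607]
1.29 [0.043, 0.005, 0.003, -0.0008, 0.0076]
1.36 [0.086, 0.01, 0.003, -0.0017, 0.0152]
1.44 [0.129, 0.014, 0.0, -0.0025, 0.0228]
1.52 [0.172, 0.019, -0.007, -0.0034, 0.0304]
1.59 [0.214, 0.024, -0.016, -0.0042, 0.038]
1.67 [0.255, 0.028, -0.03, -0.0051, 0.0456]
1.74 [0.295, 0.033, -0.046, -0.0059, 0.0531]

end 1.82 [0.334, 0.037, -0.065, -0.0068, 0.0607]
```

```bash
python3 -m pendant '[{"x":0.012,"y":-0.004,"z":0.043,"rx":0,"ry":0,"rz":0,"claw":0},{"x":0.028,"y":-0.002,"z":0.084,"rx":0,"ry":0,"rz":0,"claw":0},{"x":0.047,"y":0,"z":0.124,"rx":0,"ry":0,"rz":0,"claw":0},{"x":0.068,"y":0.003,"z":0.163,"rx":0,"ry":0,"rz":0,"claw":0},{"x":0.093,"y":0.005,"z":0.2,"rx":0,"ry":0,"rz":0,"claw":0},{"x":0.12,"y":0.008,"z":0.235,"rx":0,"ry":0,"rz":0,"claw":0},{"x":0.15,"y":0.012,"z":0.268,"rx":0,"ry":0,"rz":0,"claw":0},{"x":0.182,"y":0.015,"z":0.298,"rx":0,"ry":0,"rz":0,"claw":0}]'
```

```text
time_s: 14.65
tcp_pos: [0.5749, -0.0436, 0.1665]
ee_rot: [[0.994, 0.111, -0.003], [0.111, -0.994, 0.0], [-0.003, -0.001, -1.0]]
wrist_force: [-2.5, 3.0, -4.9]
gripper_width: 0.315
gripper_force: 30.0
```

```bash
python3 -m pendant '[{"x":0.033,"y":0.004,"z":0.028,"rx":-0.0008,"ry":0.0076,"rz":0,"claw":0},{"x":0.069,"y":0.008,"z":0.053,"rx":-0.0017,"ry":0.0152,"rz":0,"claw":0},{"x":0.106,"y":0.012,"z":0.075,"rx":-0.0025,"ry":0.0228,"rz":0,"claw":0},{"x":0.145,"y":0.016,"z":0.095,"rx":-0.0034,"ry":0.0304,"rz":0,"claw":0},{"x":0.185,"y":0.021,"z":0.111,"rx":-0.0042,"ry":0.038,"rz":0,"claw":0},{"x":0.226,"y":0.025,"z":0.125,"rx":-0.0051,"ry":0.0456,"rz":0,"claw":0},{"x":0.268,"y":0.03,"z":0.135,"rx":-0.0059,"ry":0.0531,"rz":0,"claw":0},{"x":0.311,"y":0.035,"z":0.141,"rx":-0.0068,"ry":0.0607,"rz":0,"claw":0}]'
```

```text
time_s: 15.65
tcp_pos: [0.6532, -0.0343, 0.2028]
ee_rot: [[0.975, 0.112, -0.192], [0.11, -0.994, -0.02], [-0.193, -0.001, -0.981]]
wrist_force: [-4.4, 3.5, -0.2]
gripper_width: 0.313
gripper_force: 30.0
```

```bash
python3 -m pendant '[{"x":0.043,"y":0.005,"z":0.003,"rx":-0.0008,"ry":0.0076,"rz":0,"claw":0},{"x":0.086,"y":0.01,"z":0.003,"rx":-0.0017,"ry":0.0152,"rz":0,"claw":0},{"x":0.129,"y":0.014,"z":0,"rx":-0.0025,"ry":0.0228,"rz":0,"claw":0},{"x":0.172,"y":0.019,"z":-0.007,"rx":-0.0034,"ry":0.0304,"rz":0,"claw":0},{"x":0.214,"y":0.024,"z":-0.016,"rx":-0.0042,"ry":0.038,"rz":0,"claw":0},{"x":0.255,"y":0.028,"z":-0.03,"rx":-0.0051,"ry":0.0456,"rz":0,"claw":0},{"x":0.295,"y":0.033,"z":-0.046,"rx":-0.0059,"ry":0.0531,"rz":0,"claw":0},{"x":0.327,"y":0.036,"z":-0.062,"rx":-0.0066,"ry":0.059,"rz":0,"claw":0}]'
python3 - <<'E'
from h import *
print(sense()["joints"].round(0))
s=capture("side");cv2.imwrite("pics/c6.png",crop(s,150,80,400,280,3))
E
```

```text
time_s: 16.65
tcp_pos: [0.736, -0.0245, 0.1881]
ee_rot: [[0.924, 0.113, -0.366], [0.105, -0.994, -0.04], [-0.368, -0.001, -0.93]]
wrist_force: [-3.0, 6.6, 2.2]
gripper_width: 0.319
gripper_force: 30.0
[  10.   48.   39.   -1. -103.   86.]
```

View pics/c6.png

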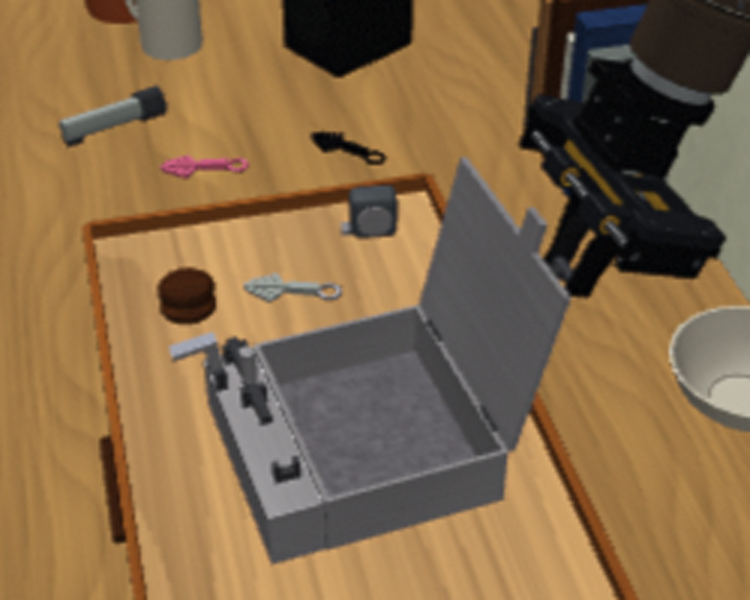

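The lid stands past upright (~1.8 rad, crop (490,300)) and the keeper is back. I release and retreat up over the lid.

```bash
python3 -m pendant '[{"x":0,"y":0,"z":0,"rx":0,"ry":0,"rz":0,"claw":0.5},{"x":0,"y":0,"z":0,"rx":0,"ry":0,"rz":0,"claw":0.5},{"x":0.117,"y":0.013,"z":0.3,"rx":0,"ry":0,"rz":0,"claw":0.5},{"x":0.117,"y":0.013,"z":0.3,"rx":0,"ry":0,"rz":0,"claw":0.5},{"x":-0.1,"y":0.3,"z":0.65,"rx":0.013,"ry":-0.12,"rz":0,"claw":0.5},{"x":-0.1,"y":0.3,"z":0.65,"rx":0.013,"ry":-0.12,"rz":0,"claw":0.5},{"x":-0.1,"y":0.3,"z":0.65,"rx":0.013,"ry":-0.12,"rz":0,"claw":0.5},{"x":-0.1,"y":0.3,"z":0.65,"rx":0.013,"ry":-0.12,"rz":0,"claw":0.5}]'
```

```text
time_s: 17.7
tcp_pos: [0.7093, 0.0485, 0.3524]
ee_rot: [[0.994, 0.111, 0.006], [0.111, -0.994, -0.0], [0.006, 0.001, -1.0]]
wrist_force: [-0.2, -0.3, 0.1]
gripper_width: 0.497
gripper_force: 0.0
```

```bash
python3 - <<'E'
from h import *
for n,c0 in (("top",(187,214)),("side",(246,176))):
    p=capture(n)
    d=[q for q in regions_of(p,"keyring_stem") if np.hypot(*(np.array(q["centre"])-c0))<15]
    print(n,len(d))
    if not d: continue
    pts=np.argwhere(d[0]["region"])[:,::-1]; W=np.array([back(p,q,.0095) for q in pts])[:,:2]
    m=W.mean(0);vt=np.linalg.svd(W-m)[2];ax=vt[0]*np.sign(-vt[0][0])
    t=(W-m)@ax;w=(W-m)@np.array([-ax[1],ax[0]])
    print(np.degrees(np.arctan2(ax[1],ax[0])),t.min(),t.max(),"stem",m+ax*(t.min()+.039),m+ax*(t.max()-.061))
    for k in np.arange(-.06,.06,.006):
        q=w[(t>=k)&(t<k+.006)]
        if len(q):print(round(k-t.min(),3),(q.min()*1e3).round(1),(q.max()*1e3).round(1),end=" | ")
    print()
E
```

```text
top 0
side 1
163.68552071936244 -0.039791496121123406 0.034413504240274534 stem [0.5455625  0.23245337] [0.57031885 0.22520732]
-0.002 -4.7 9.5 | 0.004 -4.4 9.8 | 0.01 -9.0 5.4 | 0.016 -8.8 5.7 | 0.022 -8.5 6.0 | 0.028 -8.2 6.3 | 0.034 -7.9 11.2 | 0.04 -17.0 16.2 | 0.046 -16.9 16.5 | 0.052 -16.6 16.8 | 0.058 -11.5 12.4 | 0.064 -11.2 8.0 | 0.07 -6.1 3.5 |
```

```bash
python3 - <<'E'
from h import *
s=capture("side");p=capture("top")
for uv in ((259,176.7),(248.6,176),(232,176)):print(back(s,uv,.0085).round(4))
print(back(p,(191.6,198),.0085).round(4))
im=np.hstack([crop(p,165,185,215,235,8),crop(s,222,156,272,196,8)[:,:400] if 0 else cv2.copyMakeBorder(crop(s,222,156,272,196,8),0,80,0,0,0)])
cv2.imwrite("pics/c7.png",np.clip(im.astype(float)*1.4,0,255).astype(np.uint8))
E
```

```text
[0.591  0.2174 0.0085]
[0.561  0.2281 0.0085]
[0.512  0.2399 0.0085]
[0.5897 0.2165 0.0085]
```

View pics/c7.png

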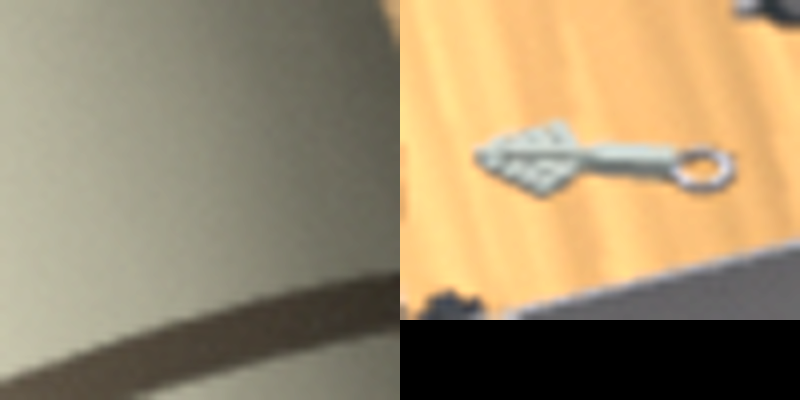

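The side crop shows ring, stem and frond clearly (stem centre ≈ full-picture (250.4,176)), so the stem is at about (0.566, 0.2255), axis 162°.

```bash
python3 -m pendant '[{"x":-0.573,"y":0.708,"z":0,"rx":0,"ry":0,"rz":-0.135,"claw":0.45},{"x":-0.573,"y":0.708,"z":0,"rx":0,"ry":0,"rz":-0.135,"claw":0.45},{"x":-0.573,"y":0.708,"z":0,"rx":0,"ry":0,"rz":-0.135,"claw":0.45},{"x":-0.573,"y":0.708,"z":0,"rx":0,"ry":0,"rz":-0.135,"claw":0.45},{"x":-0.573,"y":0.708,"z":-0.6,"rx":0,"ry":0,"rz":-0.135,"claw":0.45},{"x":-0.573,"y":0.708,"z":-0.9,"rx":0,"ry":0,"rz":-0.135,"claw":0.45},{"x":-0.573,"y":0.708,"z":-0.9,"rx":0,"ry":0,"rz":-0.135,"claw":0.45},{"x":-0.573,"y":0.708,"z":-0.9,"rx":0,"ry":0,"rz":-0.135,"claw":0.45}]'
python3 -m pendant '[{"x":0,"y":0,"z":-0.32,"rx":0,"ry":0,"rz":0,"claw":0.45},{"x":0,"y":0,"z":-0.32,"rx":0,"ry":0,"rz":0,"claw":0.45},{"x":0,"y":0,"z":-0.32,"rx":0,"ry":0,"rz":0,"claw":0.45},{"x":0,"y":0,"z":-0.32,"rx":0,"ry":0,"rz":0,"claw":0.45},{"x":0,"y":0,"z":-0.32,"rx":0,"ry":0,"rz":0,"claw":0.45},{"x":0,"y":0,"z":-0.32,"rx":0,"ry":0,"rz":0,"claw":0.45},{"x":0,"y":0,"z":-0.32,"rx":0,"ry":0,"rz":0,"claw":0.45},{"x":0,"y":0,"z":-0.32,"rx":0,"ry":0,"rz":0,"claw":0.45}]'
python3 - <<'E'
from h import *
s=capture("side");q=sense()["tcp_pos"];print(q,proj(s,q))
cv2.imwrite("pics/c8.png",np.clip(crop(s,200,120,300,200,7).astype(float)*1.4,0,255).astype(np.uint8))
E
```

```text
time_s: 19.0
tcp_pos: [0.5657, 0.2246, 0.1192]
ee_rot: [[0.951, -0.309, -0.005], [-0.309, -0.951, -0.005], [-0.003, 0.006, -1.0]]
wrist_force: [0.4, -0.2, 0.3]
gripper_width: 0.453
gripper_force: 0.0
time_s: 20.0
tcp_pos: [0.5669, 0.2258, 0.0438]
ee_rot: [[0.951, -0.308, 0.001], [-0.308, -0.951, -0.001], [0.001, 0.001, -1.0]]
wrist_force: [1.0, 0.1, -0.4]
gripper_width: 0.453
gripper_force: 0.0
[0.56690672 0.22580114 0.04368365] [[250.25935609 167.10897053]]
```

View pics/c8.png

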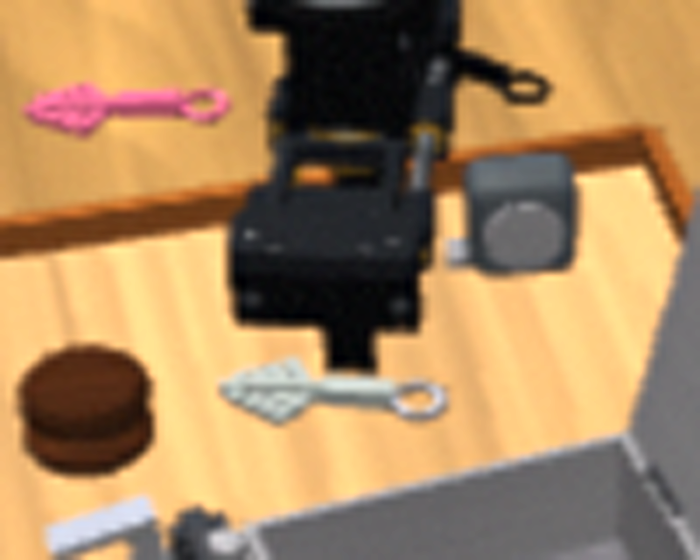

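The fingers stand over the bare stem (crop (350,385)) and the tape is clear below the body. Next: down, close, lift.

```bash
python3 -m pendant '[{"x":0,"y":0,"z":-0.12,"rx":0,"ry":0,"rz":0,"claw":0.45},{"x":0,"y":0,"z":-0.143,"rx":0,"ry":0,"rz":0,"claw":0.45},{"x":0,"y":0,"z":-0.143,"rx":0,"ry":0,"rz":0,"claw":0.45},{"x":0,"y":0,"z":-0.143,"rx":0,"ry":0,"rz":0,"claw":0},{"x":0,"y":0,"z":-0.143,"rx":0,"ry":0,"rz":0,"claw":0},{"x":0,"y":0,"z":-0.143,"rx":0,"ry":0,"rz":0,"claw":0},{"x":0,"y":0,"z":-0.143,"rx":0,"ry":0,"rz":0,"claw":0},{"x":0,"y":0,"z":-0.143,"rx":0,"ry":0,"rz":0,"claw":0}]'
```

```text
time_s: 21.05
tcp_pos: [0.5669, 0.2258, 0.0079]
ee_rot: [[0.951, -0.308, 0.001], [-0.308, -0.951, -0.001], [0.001, 0.001, -1.0]]
wrist_force: [-0.4, -0.0, 0.7]
gripper_width: 0.112
gripper_force: 30.0
```

```bash
python3 -m pendant '[{"x":0,"y":0,"z":0.1,"rx":0,"ry":0,"rz":0,"claw":0},{"x":0,"y":0,"z":0.3,"rx":0,"ry":0,"rz":0,"claw":0},{"x":0,"y":0,"z":0.5,"rx":0,"ry":0,"rz":0,"claw":0},{"x":0.124,"y":-0.2,"z":0.53,"rx":0,"ry":0,"rz":0.05,"claw":0},{"x":0.124,"y":-0.4,"z":0.53,"rx":0,"ry":0,"rz":0.1,"claw":0},{"x":0.124,"y":-0.6,"z":0.53,"rx":0,"ry":0,"rz":0.135,"claw":0},{"x":0.124,"y":-0.8,"z":0.53,"rx":0,"ry":0,"rz":0.135,"claw":0},{"x":0.124,"y":-0.882,"z":0.53,"rx":0,"ry":0,"rz":0.135,"claw":0}]'
python3 - <<'E'
from h import *
s=capture("side")
cv2.imwrite("pics/c9.png",np.clip(crop(s,190,110,330,250,4).astype(float)*1.4,0,255).astype(np.uint8))
E
```

```text
time_s: 22.05
tcp_pos: [0.5974, 0.0029, 0.1402]
ee_rot: [[0.994, 0.108, 0.0], [0.108, -0.994, -0.001], [0.0, 0.001, -1.0]]
wrist_force: [1.2, -0.4, 0.3]
gripper_width: 0.109
gripper_force: 30.0
```

View pics/c9.png

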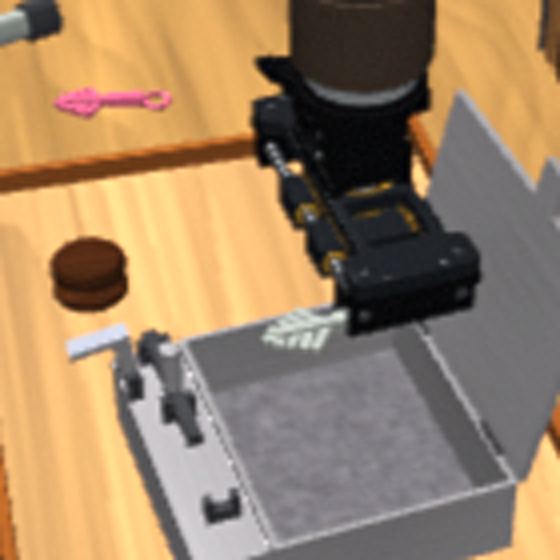

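The keyring is held level over the open box (frond at crop (300,330)). I lower it, release gently and retreat straight up.

```bash
python3 -m pendant '[{"x":0,"y":0,"z":-0.15,"rx":0,"ry":0,"rz":0,"claw":0},{"x":0,"y":0,"z":-0.3,"rx":0,"ry":0,"rz":0,"claw":0},{"x":0,"y":0,"z":-0.42,"rx":0,"ry":0,"rz":0,"claw":0},{"x":0,"y":0,"z":-0.48,"rx":0,"ry":0,"rz":0,"claw":0},{"x":0,"y":0,"z":-0.5,"rx":0,"ry":0,"rz":0,"claw":0},{"x":0,"y":0,"z":-0.506,"rx":0,"ry":0,"rz":0,"claw":0},{"x":0,"y":0,"z":-0.506,"rx":0,"ry":0,"rz":0,"claw":0},{"x":0,"y":0,"z":-0.506,"rx":0,"ry":0,"rz":0,"claw":0}]'
```

```text
time_s: 23.1
tcp_pos: [0.5984, 0.0054, 0.0147]
ee_rot: [[0.994, 0.111, 0.003], [0.111, -0.994, -0.001], [0.003, 0.001, -1.0]]
wrist_force: [0.2, 0.1, 0.4]
gripper_width: 0.109
gripper_force: 30.0
```

```bash
python3 -m pendant '[{"x":0,"y":0,"z":-0.007,"rx":0,"ry":0,"rz":0,"claw":0},{"x":0,"y":0,"z":-0.007,"rx":0,"ry":0,"rz":0,"claw":0},{"x":0,"y":0,"z":-0.007,"rx":0,"ry":0,"rz":0,"claw":0.35},{"x":0,"y":0,"z":-0.007,"rx":0,"ry":0,"rz":0,"claw":0.35},{"x":0,"y":0,"z":-0.007,"rx":0,"ry":0,"rz":0,"claw":0.35},{"x":0,"y":0,"z":0.1,"rx":0,"ry":0,"rz":0,"claw":0.35},{"x":0,"y":0,"z":0.3,"rx":0,"ry":0,"rz":0,"claw":0.35},{"x":0,"y":0,"z":0.55,"rx":0,"ry":0,"rz":0,"claw":0.35}]'
python3 -m pendant '[{"x":0,"y":0,"z":0.5,"rx":0,"ry":0,"rz":0,"claw":0.35},{"x":-0.2,"y":0.2,"z":0.6,"rx":0,"ry":0,"rz":0,"claw":0.35},{"x":-0.4,"y":0.9,"z":0.6,"rx":0,"ry":0,"rz":0,"claw":0.35},{"x":-0.4,"y":1,"z":0.6,"rx":0,"ry":0,"rz":0,"claw":0.35},{"x":-0.4,"y":1,"z":0.6,"rx":0,"ry":0,"rz":0,"claw":0.35},{"x":-0.4,"y":1,"z":0.6,"rx":0,"ry":0,"rz":0,"claw":0.35},{"x":-0.4,"y":1,"z":0.6,"rx":0,"ry":0,"rz":0,"claw":0.35},{"x":-0.4,"y":1,"z":0.6,"rx":0,"ry":0,"rz":0,"claw":0.35}]'
python3 - <<'E'
from h import *
s=capture("side");p=capture("top")
a=crop(s,170,110,350,290,2.2)[:,:396];b=crop(p,220,130,320,260,4)[:,:400]
im=np.zeros((520,800,3),np.uint8);im[:a.shape[0],:a.shape[1]]=a;im[:b.shape[0],400:400+b.shape[1]]=b
cv2.imwrite("pics/c10.png",np.clip(im.astype(float)*1.4,0,255).astype(np.uint8))
E
```

```text
time_s: 24.1
tcp_pos: [0.5968, 0.005, 0.1513]
ee_rot: [[0.994, 0.111, -0.003], [0.111, -0.994, -0.002], [-0.003, 0.002, -1.0]]
wrist_force: [0.5, 0.1, 0.3]
gripper_width: 0.348
gripper_force: 0.0
time_s: 25.1
tcp_pos: [0.4976, 0.255, 0.3009]
ee_rot: [[0.994, 0.111, 0.0], [0.111, -0.994, -0.002], [-0.0, 0.002, -1.0]]
wrist_force: [-0.4, 0.0, -0.1]
gripper_width: 0.347
gripper_force: 0.0
```

View pics/c10.png

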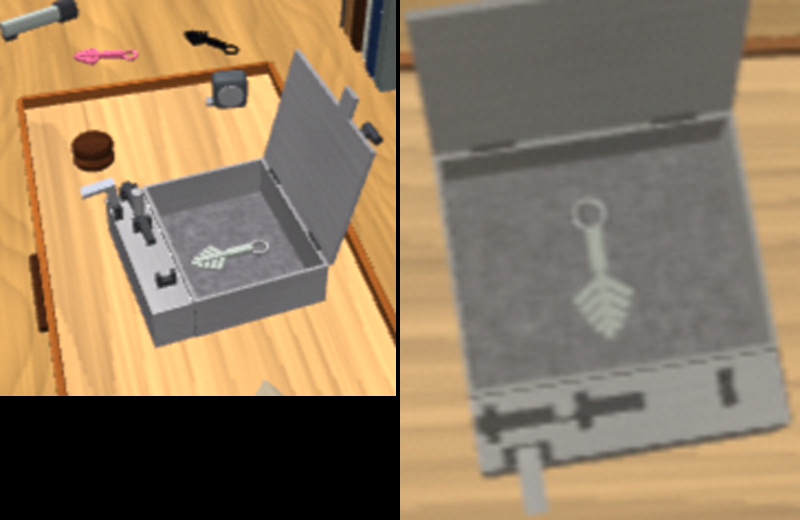

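The keyring lies flat mid-floor (top crop (600,270)). The keeper is back (530,480), the bolt is drawn with the knob at the left, and the lid stands open. Handing in.

```bash
python3 -c "
from station import *
print(finish_job())"
```

```text
the job is handed in; nothing more can be done
None
```

The aluminium fern keyring lies flat on the key box floor, with the keeper back, the bolt drawn and the lid standing open. The job was handed in at about 25 s, and no verdict came back.

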